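# Flip the tested relay's status flag to green

### The job

The blue relay has passed its test: using only the fingertips, flip the hinged flag on the stand in front of the blue relay right over its pivot, until it lies flat on the other side with its green face up. Press or push the flag without pinching it, do not pick up, tip or shove its stand, leave the orange relay's flag showing red, and do not disturb anything else on the bench.

Things in the scene. Friction and masses are not known exactly. Their poses are not given: they have to be found in the camera images.
- flag_blue: Loose flag stand (0.85 kg) before the blue relay (target flag; both look alike). Steel base 140 x 80 x 10 mm, two posts (outer faces 40 mm each side of the middle, 83 mm high) with a hinged paddle between. Origin: centre of the underside, on the table. z up, y along the hinge; the paddle lies on the -x side at joint 0 and is flipped to the +x side (away from the robot, towards the relay).
- blue_pivot (a point): Middle of the hinge axle of the blue relay's flag, 75 mm above the table; axes as its stand's. Pressing the tail down on the +x side swings the paddle up; it can then be pushed over from its outer (-x) side. Nothing lies under paddle or tail down to the base, save the posts at the sides.
- paddle_blue (a joint): Hinge angle of the blue relay's flag (rad). 0 = level on the stand's -x side, red face up; 1.57 = upright; 3.14 = flipped over, level on the +x side, green face up. Hard stops at 0 and 3.14; starts between 0 and 0.3. Light hinge friction (0.035 N m) holds it wherever it is left.
- blue_paddle_end (a point): Middle of the free edge of the blue relay's flag paddle; turns with it. The paddle is a plate 4 mm thick, 60 mm wide along the hinge, spanning 17 to 85 mm from the axle (15 mm beyond the base), one face red, the other green.
- blue_tail_end (a point): Middle of the free edge of the paddle's white tail (blue relay's flag), 30 mm from the axle; turns with the paddle. The tail, 34 mm wide and 4 mm thick, runs straight on from the paddle to the other side of the axle.
- station_blue: Fixed white relay test board 100 x 90 mm, 6 mm thick, with a grey rail socket and a blue plug-in relay (32 x 26 mm) on top, 82 mm high in all. Origin: centre of its underside; x along the socket. Its flag stand is about 150 mm from it on its -x side (towards the robot).
- flag_orange: Loose flag stand (0.85 kg) before the orange relay (other flag; both look alike). Steel base 140 x 80 x 10 mm, two posts (outer faces 40 mm each side of the middle, 83 mm high) with a hinged paddle between. Origin: centre of the underside, on the table. z up, y along the hinge; the paddle lies on the -x side at joint 0 and is flipped to the +x side (away from the robot, towards the relay).
- orange_pivot (a point): Middle of the hinge axle of the orange relay's flag, 75 mm above the table; axes as its stand's. Pressing the tail down on the +x side swings the paddle up; it can then be pushed over from its outer (-x) side. Nothing lies under paddle or tail down to the base, save the posts at the sides.
- paddle_orange (a joint): Hinge angle of the orange relay's flag (rad). 0 = level on the stand's -x side, red face up; 1.57 = upright; 3.14 = flipped over, level on the +x side, green face up. Hard stops at 0 and 3.14; starts between 0 and 0.3. Light hinge friction (0.035 N m) holds it wherever it is left.
- orange_paddle_end (a point): Middle of the free edge of the orange relay's flag paddle; turns with it. The paddle is a plate 4 mm thick, 60 mm wide along the hinge, spanning 17 to 85 mm from the axle (15 mm beyond the base), one face red, the other green.
- orange_tail_end (a point): Middle of the free edge of the paddle's white tail (orange relay's flag), 30 mm from the axle; turns with the paddle. The tail, 34 mm wide and 4 mm thick, runs straight on from the paddle to the other side of the axle.
- station_orange: Fixed white relay test board 100 x 90 mm, 6 mm thick, with a grey rail socket and an orange plug-in relay (32 x 26 mm) on top, 82 mm high in all. Origin: centre of its underside; x along the socket. Its flag stand is about 150 mm from it on its -x side (towards the robot).
- blue_red_face: The red half (68 x 60 mm, 2 mm thick) of the blue relay's flag paddle, which turns with the paddle; origin at the middle of the plate, where the two halves meet. It is up at the start.
- blue_green_face: The green half (68 x 60 mm, 2 mm thick) of the blue relay's flag paddle, which turns with the paddle; origin at the middle of the plate, where the two halves meet. It is underneath at the start and up at the end.
- spare_relay: Loose green plug-in relay 28 x 22 x 36 mm high standing between the flags; a bystander. Origin: centre of its underside.
- meter: Loose blue and grey multimeter lying on its back, 190 x 92 x 50 mm; a bystander. Origin: centre of its underside, x along its length.
- tray: Loose red compartment tray 200 x 130 x 35 mm; a bystander. Origin: centre of its underside.
- screwdriver: Loose red-handled screwdriver, 200 mm long, lying on the table; a bystander. Its x runs along the shank.
- breadboard: Loose white breadboard 83 x 55 x 9 mm; a bystander. Origin: centre of its underside.
- mug: Loose white mug, 80 mm across, 92 mm high, handle to its +y; a bystander. Origin: centre of its underside.

How it is judged:
By the outcome, as a careful person would: the job done as asked, in the order asked, and still so for the second after the job is handed in, with the robot touching nothing.
It also fails if it takes over 42 s, if anything falls off the work surface, if the arm or the gripper's body presses on something with over 40 N, if the wrist force passes 120 N, or if a joint passes its speed limit or range.

### The arm

A 6-joint arm with a two-finger parallel gripper is mounted at the origin on the work surface. World frame = base frame: x ahead of the robot, y to its left, z up, the work surface at z = 0. Lengths are in m, angles in rad, forces in N, time in s.
With the tool pointing down it reaches from about 0.35 to 0.725 m from the base axis. Payload 6 kg.
Tool frame: the origin (TCP) lies midway between the tips of the shut fingers; the grasp point (between the pads) lies 19 mm behind it; z points along the fingers, y is the direction in which the jaws open and shut (so a half turn about z gives the same grasp; the last joint's range is limited). The gripper opens to 85 mm and grips with 20 to 120 N. Pads are 22 mm wide; open, the fingers measure 114 mm over their backs; the gripper's body (76 mm by 85 mm) begins 54 mm behind the grasp point. The pads swing forward as they close: fully open they stand 13 mm farther back than shut.
Start: joints at [-0.788, 0.04, 0.085, 0, -1.615, -0.334], TCP at [0.26, -0.541, 0.231] pointing down, gripper open.
Joint ranges: [-2.56, 2.56], [-1.29, 2.01], [-1.08, 1.49], [-3.29, 1.98], [-2.81, -0.18], [-2.99, 2.99]. Speed limits (rad/s): [2.57, 2.57, 3.01, 3.14, 3.14, 3.14].

### API

Orientations are given as a rotation vector (axis times angle).
In Python, from workcell import ctrl gives the robot as it stands.
- The arm moves only by the shell command python3 -m creep 'ROWS' [FORCE]. ROWS is JSON, a list of rows, each a list of 3 entries, a list of its own where there are three numbers: the turn, a rotation vector about the tool's x, y, z in rad, then the shift along the tool's x, y, z in mm, then the opening, from -1 (shut) to 1 (fully open). A call has 1 to 20 rows; each row is the pose to reach, as a shift and turn from the pose commanded when the call began, along the tool's axes at that moment; what a row does not reach only later rows make up. A row lasts 1/8 s, in which the tool goes at most 62.5 mm and 10.7 degrees, less where a joint would pass 70% of its speed; a pose out of reach is approached as far as the arm can. A call with a gripper value outside its range is refused whole. The fingers move at their own pace and stop on an object; FORCE is the grip in N (left out, the last holds). Time passes only in rows, so rows that repeat a pose let the fingers close. It gives the time, the measured TCP pose, the force and the opening at its end, in the units of the state.
- ctrl.state(): the state, without advancing time (a new reading comes with each control period).
- ctrl.grab_frame(name): name is "scene" or "side" or "wrist"; returns a dict with "image" (400x640x3 uint8, red, green, blue), "intrinsics" (3x3 intrinsics, pixels), "eye" and "orientation" of the camera in the world; the wrist camera has in their place "tool_from_camera" (4x4, takes a point from camera to tool coordinates, whose origin is the TCP and whose axes are the flange's). Camera axes: x right, y down, z forward; pixel columns grow to the right and rows downward; lengths in m; the calibration is good to about 2 mm. A picture is of the moment at which its call begins: read the wrist's pose just before it. There is no depth.
- ctrl.hand_in(): hands the job in, once; it reports no verdict.
Trained networks look in the newest picture that a camera, given by its name, has taken for a name from the list of things; names that differ only in an ending like _2 or _b are one class to them, and where a whole thing is asked for, a point or a joint stands for the part that bears it (a point fixed in the world has none). Each returns a list of dicts, best first, with "conf" (0 to 1); they miss things now and then, are a little off and sometimes report something else, mostly with a low value. They report only what shows in the picture. A call takes as long as a camera call.
- ctrl.recognise(camera, thing): "uv" ([column, row] in pixels, amid what is visible of it).
- ctrl.silhouettes(camera, thing): "mask" (400x640 bool, what is visible of it) and "uv" ([column, row] in pixels, amid what is visible of it).
The state is a dict: "time_s": time; "q": joint angles; "qd": joint speeds; "joint_torque": joint torques, N m; "eef_pos": TCP position; "ee_rot": TCP orientation; "ft_force": force on the tool from outside, world axes, zero at the start; "torque": the same for the moment, N m; "width": finger opening in m.
Only numpy, scipy, OpenCV 4.12 (cv2) and the standard library are available. Lean on these libraries where they do the work, as an engineer would, in place of code of your own. Each camera call takes 0.05 s, during which the arm holds its last target. There are 200 camera calls.

## Working session

There is one attempt and no reset: what is moved stays moved. The work goes in short steps, Python scripts to look and compute and a shell command to move; the robot and the scene stay as the last step left them, time stands still between calls to the robot, and variables do not carry over. Pictures are saved under pics/ and viewed, about 8 in all and at most 12, crops included, and the job is handed in when it is done.

```bash
mkdir -p pics
cat > h.py <<'E'
import numpy as np, cv2
from workcell import ctrl
from scipy.spatial.transform import Rotation as R
def cam(n):
    s=ctrl.state(); f=ctrl.grab_frame(n); K=np.array(f["intrinsics"])
    if n=="wrist":
        T=np.array(f["tool_from_camera"]); Rt=R.from_rotvec(s["ee_rot"]).as_matrix()
        return f["image"],K,Rt@T[:3,:3],Rt@T[:3,3]+np.array(s["eef_pos"])
    o=np.array(f["orientation"]); o=o if o.shape==(3,3) else R.from_rotvec(o).as_matrix() if o.size==3 else R.from_quat(o).as_matrix()
    return f["image"],K,o,np.array(f["eye"])
def save(n,im): cv2.imwrite("pics/"+n,im[...,::-1])
def hit(uv,K,o,e,z):
    d=o@np.linalg.solve(K,[uv[0],uv[1],1]); return e+d*(z-e[2])/d[2]
def proj(p,K,o,e):
    c=o.T@(np.array(p)-e); return (K@c/c[2])[:2]
E
python3 - <<'E'
from h import *
s=ctrl.state(); print(s)
ims=[]
for n in ["scene","side"]:
    im,K,o,e=cam(n); ims.append(im); print(n,e,o.round(3).tolist(),K[0,0])
    for t,z in [("flag_blue",.04),("flag_orange",.04),("station_blue",.03),("station_orange",.03),("blue_red_face",.08),("blue_tail_end",.07),("blue_paddle_end",.08),("orange_paddle_end",.08),("spare_relay",.018),("mug",.04),("blue_pivot",.075)]:
        for r in ctrl.recognise(n,t)[:2]: print(t,round(r["conf"],2),np.round(r["uv"]),hit(r["uv"],K,o,e,z).round(3))
save("a.png",ims[0]); save("b.png",ims[1])
E
```

```text
{'time_s': 0.0, 'q': array([-7.88306979e-01,  4.08424054e-02,  8.37661215e-02, -4.64781692e-04,
       -1.61548523e+00, -3.33718750e-01]), 'qd': array([ 0.00087899, -0.00014783,  0.00090405, -0.00182927,  0.00054416,
       -0.00142642]), 'joint_torque': array([ 1.21886351e-03, -3.68200564e+01,  3.47398567e+01,  6.93206817e+00,
       -5.66578019e-03,  9.89207564e-06]), 'eef_pos': array([ 0.26025235, -0.54024725,  0.23023671]), 'ee_rot': array([ 6.98937252e-01, -3.06230063e+00, -2.73780180e-03]), 'ft_force': array([-0.37583455, -0.33716306, -0.36186496]), 'torque': array([ 0.02160235, -0.0383767 , -0.00640094]), 'width': 0.08548603241403942}
scene [ 1.13322053 -0.66845215  0.72185985] [[0.748, 0.378, -0.545], [0.663, -0.432, 0.611], [-0.004, -0.819, -0.574]] 404.39712032830005
flag_blue 0.65 [291. 237.] [ 0.545 -0.122  0.04 ]
flag_orange 0.88 [376. 193.] [0.593 0.189 0.04 ]
station_blue 0.95 [330. 281.] [ 0.715 -0.165  0.03 ]
station_blue 0.49 [284. 220.] [ 0.469 -0.075  0.03 ]
station_orange 0.95 [423. 219.] [0.757 0.183 0.03 ]
blue_red_face 0.74 [284. 214.] [ 0.502 -0.1    0.08 ]
b
[... 664 characters left out ...]
[284. 192.] [ 0.675 -0.122  0.04 ]
flag_orange 0.73 [268. 268.] [0.568 0.223 0.04 ]
flag_orange 0.5 [347. 230.] [0.44  0.019 0.04 ]
station_blue 0.67 [284. 191.] [ 0.686 -0.144  0.03 ]
station_orange 0.68 [207. 258.] [0.731 0.222 0.03 ]
blue_red_face 0.72 [336. 186.] [ 0.517 -0.13   0.08 ]
blue_red_face 0.44 [324. 202.] [ 0.519 -0.034  0.08 ]
blue_tail_end 0.76 [331. 186.] [ 0.535 -0.146  0.07 ]
blue_paddle_end 0.63 [330. 186.] [ 0.529 -0.123  0.08 ]
orange_paddle_end 0.79 [276. 250.] [0.553 0.202 0.08 ]
spare_relay 0.7 [344. 234.] [0.451 0.005 0.018]
mug 0.98 [409. 177.] [ 0.34  -0.322  0.04 ]
blue_pivot 0.87 [328. 201.] [ 0.514 -0.052  0.075]
blue_pivot 0.42 [346. 233.] [0.423 0.084 0.075]
```

View pics/a.png

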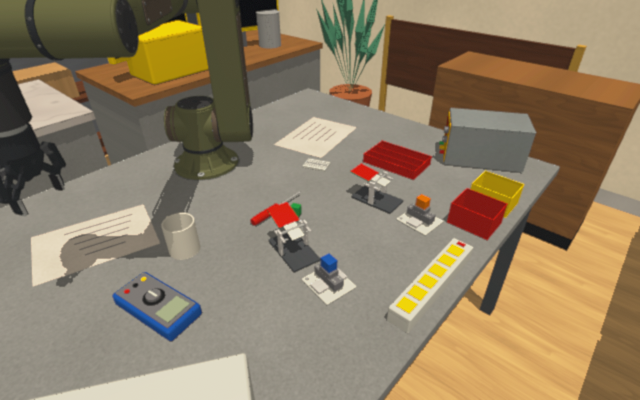

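View pics/b.png

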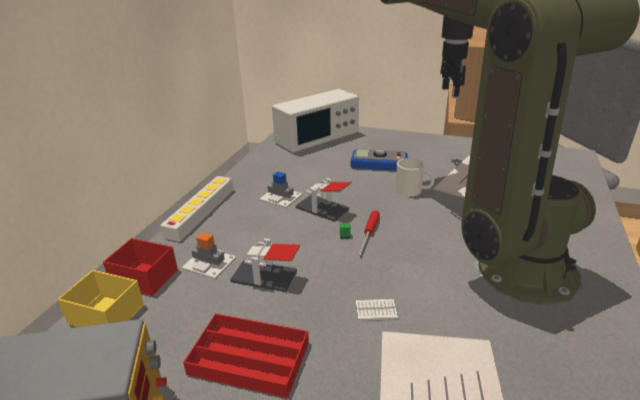

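The scene picture shows the blue flag at about (290,225) with its blue relay at (330,270). The orange flag is at (375,185) and the spare relay at (296,208). I'll move above and in front of the blue flag with the fingers shut.

```bash
python3 -m creep '[[[0,0,0.16],[-50,33,-10],-1],[[0,0,0.32],[-100,66,-20],-1],[[0,0,0.48],[-150,100,-30],-1],[[0,0,0.64],[-200,133,-40],-1],[[0,0,0.65],[-250,166,-50],-1],[[0,0,0.65],[-300,200,-50],-1],[[0,0,0.65],[-350,233,-50],-1],[[0,0,0.65],[-394,265,-50],-1],[[0,0,0.65],[-394,265,-50],-1],[[0,0,0.65],[-394,265,-50],-1]]'
python3 - <<'E'
from h import *
im,K,o,e=cam("wrist"); save("c.png",im); print(e,o.round(2).tolist(),K[0,0])
for t,z in [("flag_blue",.01),("station_blue",.03),("blue_red_face",.08),("blue_tail_end",.075),("blue_paddle_end",.08),("blue_pivot",.075),("spare_relay",.036)]:
    for r in ctrl.recognise("wrist",t)[:2]: print(t,round(r["conf"],2),np.round(r["uv"]),hit(r["uv"],K,o,e,z).round(3))
E
```

```text
time_s: 2.45
eef_pos: [0.5003, -0.1308, 0.2814]
ee_rot: [-0.314, -3.126, 0.0]
ft_force: [0.5, 0.0, 0.0]
width: -0.0
[ 0.42290866 -0.11386866  0.42486602] [[0.2, 0.93, 0.31], [0.98, -0.19, -0.06], [0.0, 0.31, -0.95]] 302.04950591544673
flag_blue 0.61 [336. 194.] [ 0.555 -0.118  0.01 ]
flag_blue 0.3 [408. 106.] [ 0.455 -0.002  0.01 ]
station_blue 0.88 [354. 267.] [ 0.666 -0.112  0.03 ]
station_blue 0.48 [612. 160.] [0.575 0.25  0.03 ]
blue_red_face 0.87 [340. 174.] [ 0.51  -0.107  0.08 ]
blue_tail_end 0.89 [340. 185.] [ 0.524 -0.11   0.075]
blue_paddle_end 0.83 [337. 185.] [ 0.522 -0.114  0.08 ]
blue_paddle_end 0.27 [571. 269.] [0.695 0.165 0.08 ]
blue_pivot 0.68 [335. 196.] [ 0.537 -0.118  0.075]
spare_relay 0.71 [409. 106.] [ 0.454 -0.008  0.036]
spare_relay 0.66 [342. 176.] [ 0.524 -0.104  0.036]
```

View pics/c.png

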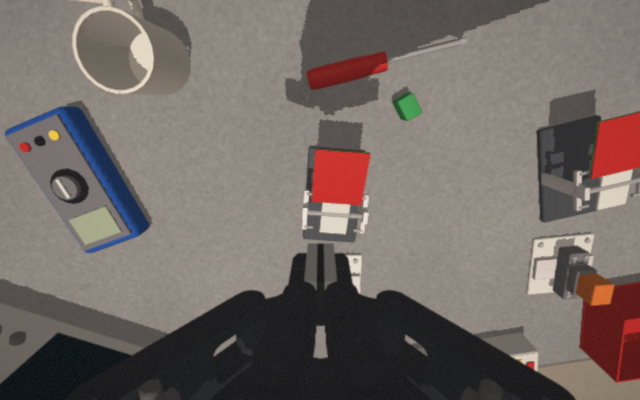

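The wrist picture shows the red paddle at (340,178), the axle from (304,212) to (368,215) and the tail end at (334,234). The spare relay is clear of it at (408,106).

Run:
```python
from h import *
im,K,o,e=cam("wrist")
c=im[130:260,270:400]; save("d.png",cv2.resize(c,(780,780//1*1)[:2],interpolation=cv2.INTER_CUBIC)[:600])
for n,uv,z in [("axL",(304,212),.075),("axR",(368,215),.075),("tailL",(320,233),.071),("tailR",(349,234),.071),("pL",(318,150),.09),("pR",(370,153),.09),("bL",(303,238),.01),("bR",(362,241),.01)]:
    print(n,hit(uv,K,o,e,z).round(4))
for n in ["flag_blue","blue_red_face"]:
    m=ctrl.silhouettes("wrist",n)[0]["mask"]; r=cv2.minAreaRect(np.argwhere(m)[:,::-1].astype(np.float32)); print(n,cv2.boxPoints(r).round())
s=ctrl.state(); print(R.from_rotvec(s["ee_rot"]).as_matrix().round(3).tolist())
```

```text
axL [ 0.5494 -0.1603  0.075 ]
axR [ 0.5693 -0.0833  0.075 ]
tailL [ 0.5831 -0.147   0.071 ]
tailR [ 0.592  -0.1108  0.071 ]
pL [ 0.4754 -0.1272  0.09  ]
pR [ 0.4903 -0.0712  0.09  ]
bL [ 0.6137 -0.1795  0.01  ]
bR [ 0.6366 -0.0928  0.01  ]
flag_blue [[301. 239.]
 [309. 146.]
 [373. 151.]
 [365. 244.]]
blue_red_face [[311. 202.]
 [315. 147.]
 [372. 152.]
 [368. 206.]]
[[-0.98, 0.2, -0.0], [0.2, 0.98, 0.0], [0.0, 0.0, -1.0]]
```

View pics/d.png

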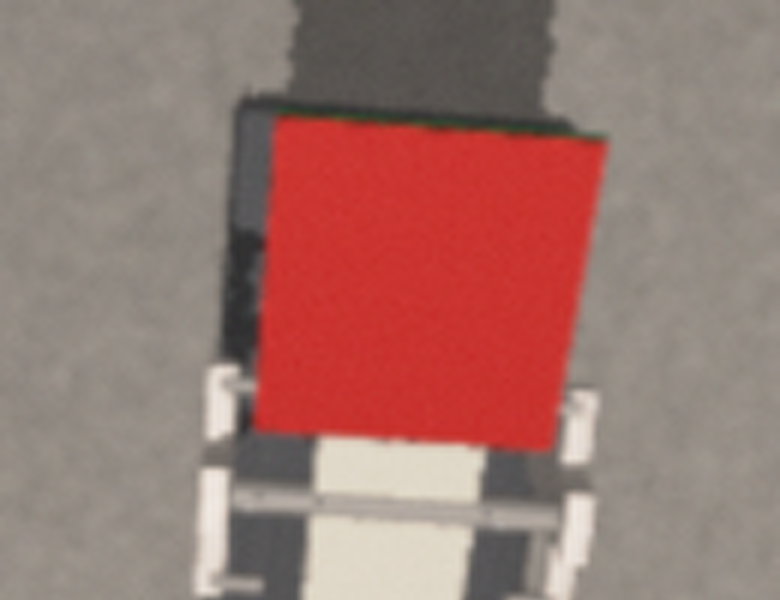

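```bash
python3 -m creep '[[[0,0,0.06],[-40,10,0],-1],[[0,0,0.06],[-81,20,0],-1],[[0,0,0.06],[-81,20,50],-1],[[0,0,0.06],[-81,20,100],-1],[[0,0,0.06],[-81,20,150],-1],[[0,0,0.06],[-81,20,180],-1],[[0,0,0.06],[-81,20,190],-1],[[0,0,0.06],[-81,20,190],-1]]'
python3 - <<'E'
from h import *
im,K,o,e=cam("side"); save("e.png",cv2.resize(im[120:260,230:410],(720,560),interpolation=cv2.INTER_CUBIC))
E
```

```text
time_s: 4.0
eef_pos: [0.5839, -0.1276, 0.0917]
ee_rot: [0.409, 3.115, -0.001]
ft_force: [-0.5, -0.0, 0.4]
width: 0.0
```

View pics/e.png

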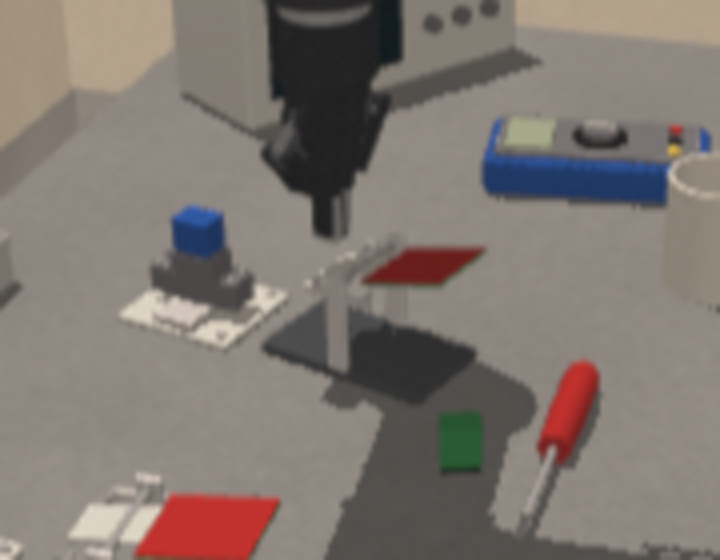

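The side crop shows the shut fingertips at crop (332,235). They sit just above and beyond the axle, over the tail, so I'll press down.

```bash
python3 -m creep '[[[0,0,0],[0,0,8],-1],[[0,0,0],[0,0,16],-1],[[0,0,0],[0,0,22],-1]]'; python3 -m creep '[[[0,0,0],[0,0,5],-1],[[0,0,0],[0,0,10],-1],[[0,0,0],[0,0,15],-1],[[0,0,0],[0,0,15],-1]]'
python3 - <<'E'
from h import *
im,K,o,e=cam("side"); save("f.png",cv2.resize(im[120:260,230:410],(720,560),interpolation=cv2.INTER_CUBIC))
E
```

```text
time_s: 4.42
eef_pos: [0.5836, -0.1274, 0.0691]
ee_rot: [-0.409, -3.115, 0.0]
ft_force: [-0.9, -0.1, 2.6]
width: -0.0
time_s: 4.92
eef_pos: [0.5835, -0.1274, 0.0535]
ee_rot: [-0.409, -3.114, -0.0]
ft_force: [0.8, -0.3, 0.6]
width: 0.0001
```

View pics/f.png

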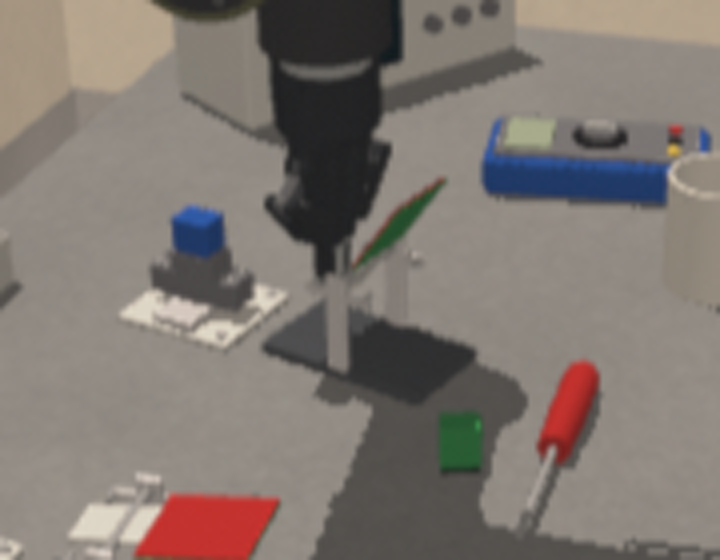

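The paddle is now up at about 50° with the stand unmoved (green underside visible at crop (405,220)). Next I'll lift, go round to the outer side and push it over.

```bash
python3 -m creep '[[[0,0,0],[-2,0,-50],-1],[[0,0,0],[-2,0,-110],-1],[[0,0,0],[-2,0,-170],-1],[[0,0,0],[0,0,-200],-1],[[0,0,0],[60,0,-200],-1],[[0,0,0],[118,0,-200],-1],[[0,0,0],[118,0,-145],-1],[[0,0,0],[118,0,-90],-1],[[0,0,0],[118,0,-66],-1],[[0,0,0],[118,0,-66],-1]]'
python3 - <<'E'
from h import *
im,K,o,e=cam("side"); save("g.png",cv2.resize(im[120:260,230:410],(720,560),interpolation=cv2.INTER_CUBIC))
E
```

```text
time_s: 6.22
eef_pos: [0.4683, -0.097, 0.1183]
ee_rot: [-0.409, -3.111, 0.001]
ft_force: [0.6, 0.1, 0.3]
width: 0.0001
```

View pics/g.png

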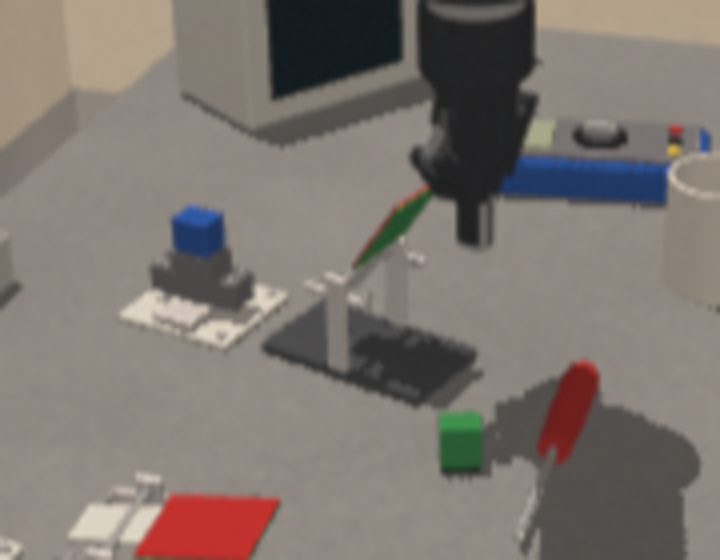

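Fingers are clear on the outer side, with the paddle still at about 50°. Pushing it over.

```bash
python3 -m creep '[[[0,0,0],[-15,0,0],-1],[[0,0,0],[-30,0,0],-1],[[0,0,0],[-45,0,0],-1],[[0,0,0],[-60,0,0],-1],[[0,0,0],[-75,0,0],-1],[[0,0,0],[-90,0,0],-1],[[0,0,0],[-105,0,0],-1],[[0,0,0],[-118,0,0],-1],[[0,0,0],[-130,0,0],-1],[[0,0,0],[-140,0,10],-1],[[0,0,0],[-146,0,20],-1],[[0,0,0],[-150,0,28],-1],[[0,0,0],[-150,0,34],-1],[[0,0,0],[-150,0,34],-1]]'
python3 -m creep '[[[0,0,0],[0,0,3],-1],[[0,0,0],[0,0,6],-1],[[0,0,0],[0,0,7],-1]]'
python3 - <<'E'
from h import *
im,K,o,e=cam("side"); save("i.png",cv2.resize(im[120:260,230:410],(720,560),interpolation=cv2.INTER_CUBIC))
E
```

```text
time_s: 8.02
eef_pos: [0.6141, -0.1356, 0.0856]
ee_rot: [-0.409, -3.114, 0.0]
ft_force: [-0.5, 0.1, 0.9]
width: -0.0005
time_s: 8.4
eef_pos: [0.6146, -0.1357, 0.0792]
ee_rot: [0.409, 3.115, 0.0]
ft_force: [0.1, -0.2, 0.1]
width: 0.0001
```

View pics/i.png

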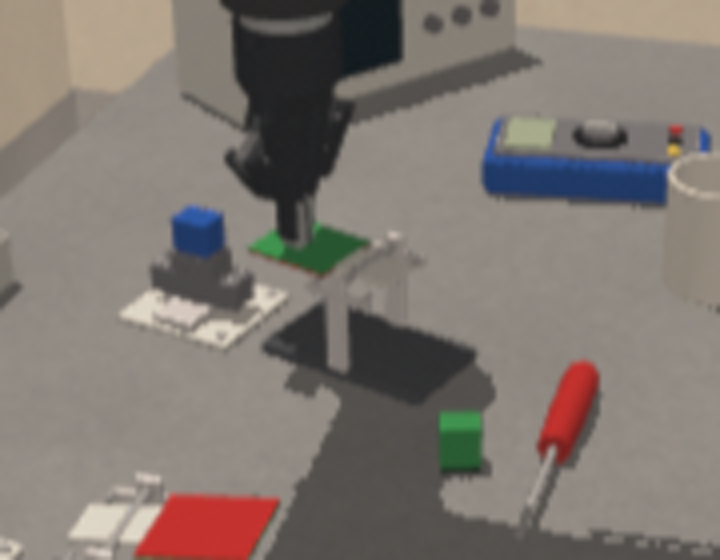

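The paddle is over, green up and nearly flat. I'll press down gently to the stop.

```bash
python3 -m creep '[[[0,0,0],[0,0,1],-1],[[0,0,0],[0,0,1.5],-1],[[0,0,0],[0,0,2],-1],[[0,0,0],[0,0,2],-1]]';python3 -m creep '[[[0,0,0],[0,0,0.5],-1],[[0,0,0],[0,0,1],-1],[[0,0,0],[0,0,1],-1]]'
```

```text
time_s: 8.95
eef_pos: [0.6146, -0.1357, 0.0772]
ee_rot: [-0.409, -3.115, -0.0]
ft_force: [0.2, -0.4, -0.1]
width: 0.0
time_s: 9.32
eef_pos: [0.6146, -0.1358, 0.0771]
ee_rot: [0.409, 3.115, -0.0]
ft_force: [-2.0, 1.4, 5.3]
width: -0.0001
```

The force rose to 5 N and z stayed at 0.077 m, so the paddle is on its stop. Lifting away, backing off and checking.

```bash
python3 -m creep '[[[0,0,0],[0,0,0.5],-1],[[0,0,0],[0,0,-20],-1],[[0,0,0],[0,0,-70],-1],[[0,0,0],[0,0,-130],-1],[[0,0,0],[0,0,-190],-1],[[0,0,0],[60,0,-205],-1],[[0,0,0],[115,0,-205],-1],[[0,0,0],[115,0,-205],-1],[[0,0,0],[115,0,-205],-1]]'
python3 - <<'E'
from h import *
a,K,o,e=cam("side"); w,K,o,e=cam("wrist")
save("j.png",np.hstack([cv2.resize(a[120:310,220:420],(400,380),interpolation=cv2.INTER_CUBIC),cv2.resize(w[60:300,220:472],(400,380),interpolation=cv2.INTER_CUBIC)]))
for n,uv in [("axis mid",(336,214.5))]: print(n)
E
```

```text
time_s: 10.45
eef_pos: [0.5037, -0.106, 0.2823]
ee_rot: [0.409, 3.113, 0.001]
ft_force: [0.4, -0.9, -0.4]
width: 0.0002
axis mid
```

View pics/j.png

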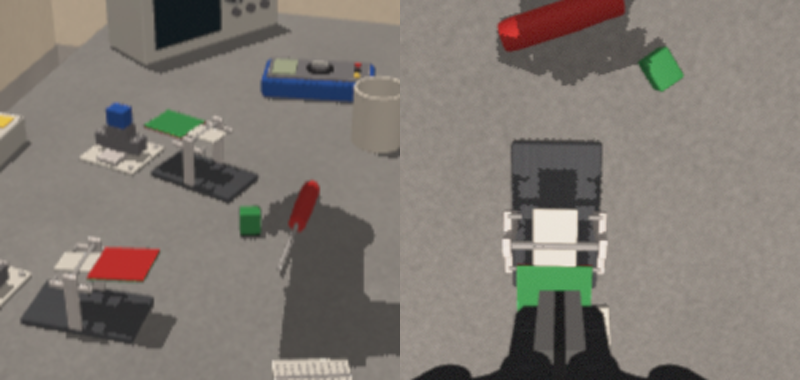

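The blue flag lies flat, green up, beyond its stand, at left-half (175,123). The orange flag still shows red at (125,262), and the stand and spare relay are where they were. Handing in.

```bash
python3 -c "
from workcell import ctrl
print(ctrl.hand_in())"
```

```text
the job is handed in; nothing more can be done
None
```

The blue relay's flag is flipped and lies flat on the far side with its green face up. I handed the job in at about 10.5 s of the 42 s allowed.

- **How:** With the fingers shut, I pressed the tail down, which raised the paddle to about 50°. I then pushed it over from its outer side and pressed it onto its stop, never pinching it.
- **Stop reached:** On the final press the tip stayed at a height of 0.077 m while the force rose to about 5 N, so the paddle was on its stop. I pressed 0.5 mm further before lifting away without reading the force. No force reading at the end of a move was higher than that.
- **Last pictures:** The side and wrist views show green up and level, and the fingers clear of everything. The orange flag still shows red, and the blue stand, spare relay and screwdriver look unmoved.
- **Limits of the checks:** I compared positions by eye and did not re-measure them. The tray, and most of the breadboard, were outside the last pictures, but the arm never went near them. No check failed.

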